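# Turn the upside-down finds tray over beneath the low glass shelf

### The job

The yellow tray has been left bottom-up beneath the low glass shelf, with its wooden grip sticking out in front. Turn it over there, so that it lies flat on the table with its open side up, still beneath the glass; do not take it out from under the shelf, do not strike the shelf, and leave the blue tray alone.

Things in the scene. Friction and masses are not known exactly. Their poses are not given: they have to be found in the camera images.
- tray: Yellow tray, loose, about 190 g, bottom-up at the start: 110 (x) by 80 (y) by 26 mm high, walls 4 mm, grey cloth inside. Origin mid-box, 13 mm above the table when flat either way up. z points out of its closed bottom (up at the start), x away from the robot. It tips over its lower edge at y = -40 mm, stands on that side wall half over, and comes to lie 106 mm further that way; there is room.
- tray_grip (a point): Middle of its wooden grip, a square bar 40 mm long (tray's x), 18 mm wide and high, turning freely on a spindle along x, so the tray swings about it while it is held. At x = -115, y = +30, z = 0 mm in the tray's frame, about 75 mm in front of the shelf; 13 mm above the table when the tray is flat, 70 mm when on edge; ends 166 mm from its start, towards the tray's -y of the start.
- shelf: Low clear glass shelf with a dark steel rim on four posts, fixed: 720 mm long (y), 200 mm deep (x, pointing away from the robot), underside 105 mm and top 113 mm above the table, painted clay figures on it. Posts 16 mm thick at x = +-92, y = +-352 mm. Origin on the table under the middle of the glass.
- blue_tray: Bystander: blue tray of the same size and form with two stones in it and the same kind of grip (at x = -115, y = +30 mm), right way up beneath the same shelf, about 350 mm to one side of the yellow one. Origin at the middle of its box, 13 mm above the table; z points up.
Things that resemble listed ones, but are neither listed nor needed, are in the scene too. Of the things like the tray, leave any that is turquoise; of the rest the larger one is meant.

How it is judged:
At the end, for the whole second after the job is handed in: The yellow tray lies flat on the table (within 10 degrees, its middle no more than 20 mm up), open side up, at rest, its middle beneath the glass of the shelf (angle between tray's own z axis and vertical above 2.96 rad and height (world z) of tray below 0.02 m and x of tray in the frame of shelf between -0.1 and 0.1 m and y of tray in the frame of shelf between -0.36 and 0.36 m and linear speed of tray below 0.02 m/s and angular speed of tray below 0.2 rad/s); the robot touches nothing.
It fails at once if the yellow tray is taken out: its middle comes more than 20 mm out in front of or behind the shelf, or past its ends (x of tray in the frame of shelf below -0.12 m or x of tray in the frame of shelf above 0.12 m or y of tray in the frame of shelf below -0.38 m or y of tray in the frame of shelf above 0.38 m).
It fails at once if the shelf is struck with more than 15 N by the robot or the yellow tray (contact force between any of tray, the arm, the fingers and shelf above 15 N).
It fails at once if the blue tray is shifted by more than 20 mm or tipped by more than 20 degrees (distance of blue_tray from where it was at the start of the episode above 0.02 m or angle between blue_tray's own z axis and vertical above 0.35 rad).
It also fails if it takes over 45 s, if anything falls off the work surface, if the arm or the gripper's body presses on something with over 40 N, if the wrist force passes 120 N, or if a joint passes its speed limit or range.

### The arm

A 7-joint arm with a two-finger parallel gripper is mounted at the origin on the work surface. World frame = base frame: x ahead of the robot, y to its left, z up, the work surface at z = 0. Lengths are in m, angles in rad, forces in N, time in s.
With the tool pointing down it reaches from about 0.35 to 0.9 m from the base axis. Payload 8.1 kg.
Tool frame: the origin (TCP) lies midway between the tips of the shut fingers; the grasp point (between the pads) lies 19 mm behind it (robot.pinch_z is the distance from the TCP to the grasp point, in m); z points along the fingers, x is the direction in which the jaws open and shut, and the axes are right-handed (so a half turn about z gives the same grasp; the last joint's range is limited). The gripper opens to 92 mm and grips with 3 to 60 N. Pads are 19 mm wide; open, the fingers measure 130 mm over their backs; the gripper's body (75 mm by 190 mm) begins 47 mm behind the grasp point.
Start: joints at [-1.436, 0.434, 0.025, 1.573, -0.012, 1.134, -0.075], TCP at [0.147, 0.607, 0.227] pointing down, gripper open.
Joint ranges: [-2.62, 2.62], [-0.44, 2.09], [-1.27, 1.32], [0.08, 2.57], [-1.32, 4.46], [0.12, 2], [-2.74, 2.74]. Speed limits (rad/s): [2.22, 2.22, 3.01, 3.01, 3.14, 3.14, 3.14].

### API

Orientations are given as a unit quaternion [w, x, y, z].
In Python, from plant import robot gives the robot as it stands. Calls block until the motion is done:
- robot.reach(position, orientation): joint-space move of the TCP to a pose.
- robot.move_straight(position, rot=None, feed=0.15, f_stop=None): straight line of the TCP; rot=None keeps the orientation; feed is the mean speed in m/s. With f_stop (N) it stops when the force on the tool has changed by that much, and returns True; else False.
- robot.move_joints(angles): joint-space move.
- robot.set_gripper(opening): finger opening in m; the grip force is fixed at half the most; returns when the fingers have stopped.
- robot.wait(seconds).
- robot.inverse_kinematics(position, orientation): joint angles nearest the present ones, or None.
- robot.snapshot(name): name is "scene" or "top"; returns a dict with "color" (400x640x3 uint8, blue, green, red), "mtx" (3x3 intrinsics, pixels), "k1" (the pictures are not rectified: a ray, as slopes to the right and down, at radius r is drawn at 1 + k1 r^2 times it, then the intrinsics apply), "R" (3x3) and "t" (3): a world point X has camera coordinates R X + t. Camera axes: x right, y down, z forward; pixel columns grow to the right and rows downward; lengths in m; the calibration is good to about 2 mm. A picture is of the moment at which its call begins. There is no depth.
A pose or a line that the arm cannot do raises robot.MotionError and nothing moves.
- robot.hand_in(): hands the job in, once; it reports no verdict.
Trained networks look in a picture, given as the dict that the camera call returned (one of the last four; its "shot" number tells which), for a name from the list of things; names that differ only in an ending like _2 or _b are one class to them, and where a whole thing is asked for, a point or a joint stands for the part that bears it (a point fixed in the world has none). Each returns a list of dicts, best first, with "conf" (0 to 1); they miss things now and then, are a little off and sometimes report something else, mostly with a low value. They report only what shows in the picture. A call takes as long as a camera call. They do not tell look-alikes from the thing itself.
- robot.boxes_of(picture, label): "rect" ([left, top, right, bottom] in pixels, round what is visible of it).
- robot.outline_of(picture, label): "region" (400x640 bool, what is visible of it) and "rect" ([left, top, right, bottom] in pixels, round what is visible of it).
- robot.landmark_of(picture, label): "centre" ([column, row] in pixels: a listed point, or the origin of a listed thing).
Readings, each from a call of its own:
- robot.read_time_s(): time.
- robot.read_qpos(): joint angles.
- robot.read_qd(): joint speeds.
- robot.read_effort(): joint torques, N m.
- robot.read_tcp_pos(): TCP position.
- robot.read_tool_rot(): TCP orientation.
- robot.read_ft_force(): force on the tool from outside, world axes, zero at the start.
- robot.read_torque(): the same for the moment, N m.
- robot.read_gripper_width(): finger opening in m.
Only numpy, scipy, OpenCV 4.12 (cv2) and the standard library are available. Lean on these libraries where they do the work, as an engineer would, in place of code of your own. Each camera call takes 0.05 s, during which the arm holds its last target. There are 200 camera calls.

## Working session

There is one attempt and no reset: what is moved stays moved. The work goes in short steps, each a Python script; the robot and the scene stay as the last script left them, time stands still between calls to the robot, and variables do not carry over. Pictures are saved under pics/ and viewed, about 8 in all and at most 12, crops included, and the job is handed in when it is done.

```bash
ls; mkdir -p pics
cat > h.py <<'E'
import numpy as np, cv2
from plant import robot
def ray(s,px):
    K=s["mtx"]; d=np.array([(px[0]-K[0][2])/K[0][0],(px[1]-K[1][2])/K[1][1]])
    u=d.copy()
    for _ in range(20): u=d/(1+s["k1"]*(u@u))
    R=np.array(s["R"]);t=np.array(s["t"])
    return -R.T@t, R.T@np.array([u[0],u[1],1])
def onz(s,px,z):
    c,d=ray(s,px); return c+d*(z-c[2])/d[2]
def proj(s,X):
    c=np.array(s["R"])@np.array(X)+np.array(s["t"]);u=c[:2]/c[2];u=u*(1+s["k1"]*(u@u))
    K=s["mtx"];return np.array([K[0][0]*u[0]+K[0][2],K[1][1]*u[1]+K[1][2]])
E
python3 - <<'E'
from h import *
np.set_printoptions(precision=3,suppress=True)
H={"tray":.013,"tray_grip":.013,"shelf":0,"blue_tray":.013}
for n in ("scene","top"):
    s=robot.snapshot(n); cv2.imwrite(f"pics/{n}0.png",s["color"])
    print(n,ray(s,[320,200]))
    for l,z in H.items():
        for r in robot.landmark_of(s,l): print(l,r["conf"],np.array(r["centre"]),onz(s,r["centre"],z))
        for r in robot.boxes_of(s,l): print("  box",r["conf"],r["rect"])
print(robot.read_time_s(),robot.read_tcp_pos(),robot.read_tool_rot())
E
```

```text
pics
scene (array([1.294, 0.209, 1.135]), array([-0.567, -0.183, -0.803]))
tray 0.77 [368.9 178.4] [0.382 0.057 0.013]
tray 0.61 [171.5 213. ] [ 0.68  -0.401  0.013]
  box 0.77 [136.1, 182.5, 197.9, 235.5]
  box 0.73 [348.9, 167.2, 382.1, 200.1]
tray_grip 0.58 [141.9 189.7] [ 0.639 -0.515  0.013]
tray_grip 0.55 [350.3 198.8] [0.469 0.029 0.013]
tray_grip 0.49 [311.6 191.1] [ 0.481 -0.078  0.013]
  box 0.55 [136.6, 183.1, 149.2, 193.1]
shelf 0.9 [342.3 260.5] [0.652 0.067 0.   ]
  box 0.58 [188.2, 170.0, 503.4, 336.9]
top (array([ 0.472, -0.08 ,  0.907]), array([ 0.054,  0.025, -0.998]))
tray 0.89 [270.9 251.4] [0.399 0.052 0.013]
tray 0.74 [466.5 136.5] [ 0.678 -0.398  0.013]
tray 0.73 [334.8 166. ] [ 0.601 -0.091  0.013]
  box 0.74 [442.6, 114.4, 522.5, 163.2]
  box 0.62 [256.9, 214.5, 288.9, 272.4]
  box 0.57 [319.8, 180.8, 358.0, 225.6]
tray_grip 0.61 [331.3 218.9] [ 0.477 -0.085  0.013]
tray_grip 0.56 [282.7 223.3] [0.464 0.027 0.013]
tray_grip 0.45 [516.8 159.2] [ 0.627 -0.518  0.013]
  box 0.72 [325.5, 208.4, 336.1, 225.1]
  box 0.62 [510.2, 152.5, 526.5, 166.7]
  box 0.38 [278.1, 215.9, 287.4, 231.8]
shelf 0.93 [269.3 144. ] [0.652 0.067 0.   ]
  box 0.83 [95.5, 79.5, 438.1, 200.5]
  box 0.93 [157.9, 187.2, 193.5, 232.3]
0.9 [0.147 0.607 0.227] [-0.     0.786  0.618  0.   ]
```

Run:
```python
import cv2
a=cv2.imread("pics/top0.png");cv2.imwrite("pics/top0c.png",cv2.resize(a[60:300,80:560],None,fx=1.66,fy=1.66,interpolation=cv2.INTER_CUBIC))
```

```text
(no output)
```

View pics/top0c.png

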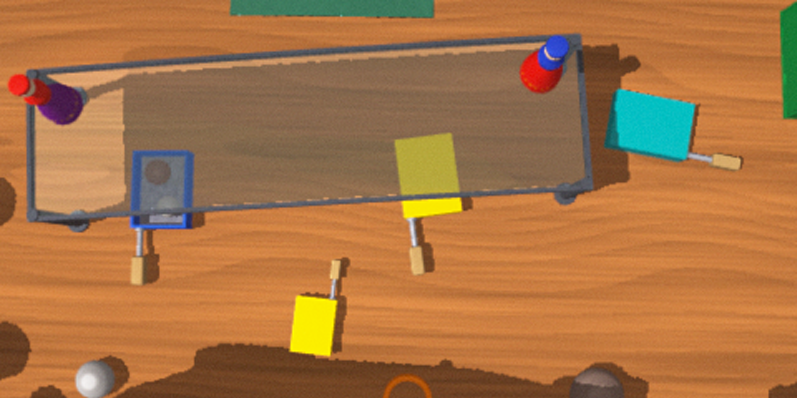

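View pics/scene0.png

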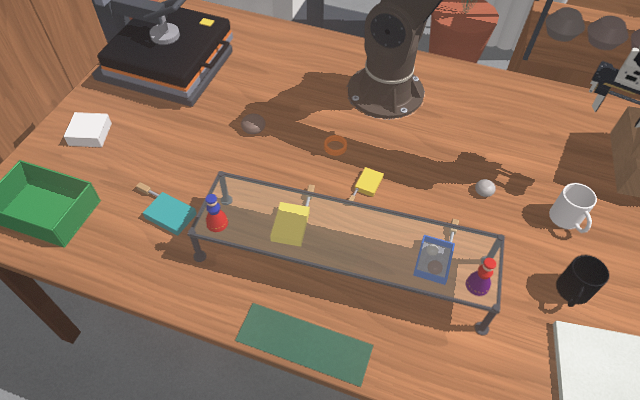

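Candidates in the top picture: yellow beneath the glass (337,165), small yellow in front (270,250) and turquoise (466,136). The one under the glass is meant: it is yellow, the larger of the two, and its grip sticks out at (331,219). Blue is at (178,175). Next I fit the tray and shelf poses.

```bash
cat > fit.py <<'E'
from h import *
from scipy.optimize import minimize
def mask_of(s,c,rad=60):
    hsv=cv2.cvtColor(s["color"],cv2.COLOR_BGR2HSV)
    m=cv2.inRange(hsv,(23,110,60),(36,255,255))
    z=np.zeros_like(m);cv2.circle(z,tuple(int(v) for v in c),rad,255,-1)
    m=cv2.morphologyEx(m&z,cv2.MORPH_CLOSE,np.ones((7,7)))
    n,l,st,_=cv2.connectedComponentsWithStats(m); 
    k=[i for i in range(1,n) if st[i,4]>40]; k=max(k,key=lambda i:st[i,4])
    p=cv2.findNonZero((l==k).astype(np.uint8)); h=cv2.convexHull(p)
    return h.reshape(-1,2).astype(np.float32)
def box(p):
    x,y,a=p;c,s=np.cos(a),np.sin(a)
    return [[x+c*u-s*v,y+s*u+c*v,w] for u in(-.055,.055) for v in(-.04,.04) for w in(0,.026)]
def hull(s,p): return cv2.convexHull(np.array([proj(s,X) for X in box(p)],np.float32)).reshape(-1,2)
def fit(shots,masks,p0):
    def cost(p):
        e=0
        for s,m in zip(shots,masks):
            h=hull(s,p);i=cv2.intersectConvexConvex(h,m)[0]
            e+=1-i/(cv2.contourArea(h)+cv2.contourArea(m)-i)
        return e
    r=minimize(cost,p0,method="Nelder-Mead",options=dict(initial_simplex=np.array([p0,[p0[0]+.02,p0[1],p0[2]],[p0[0],p0[1]+.02,p0[2]],[p0[0],p0[1],p0[2]+.15]])))
    return r.x,r.fun
def grip(p,d=(-.115,.03)):
    c,s=np.cos(p[2]),np.sin(p[2]);return np.array([p[0]+c*d[0]-s*d[1],p[1]+s*d[0]+c*d[1]])
E
python3 - <<'E'
from fit import *
np.set_printoptions(precision=4,suppress=True)
A=robot.snapshot("top");B=robot.snapshot("scene")
p0=np.array([.6,-.09,.1])
ma=mask_of(A,[337,168],45);mb=mask_of(B,[290,225],40)
for S,M in (([A],[ma]),([B],[mb]),([A,B],[ma,mb])):
    p,f=fit(S,M,p0);print(p,f,"grip",grip(p))
print("lm A",[(round(r["conf"],2),onz(A,r["centre"],.013)) for r in robot.landmark_of(A,"tray_grip")])
print("lm B",[(round(r["conf"],2),onz(B,r["centre"],.013)) for r in robot.landmark_of(B,"tray_grip")])
# shelf corners
c=[onz(A,[80+u/1.66,60+v/1.66],.113) for u,v in((590,190),(33,218),(580,37),(30,72))]
print(np.array(c)); d=c[1]-c[0];print("shelf yaw",np.degrees(np.arctan2(-d[0],d[1])))
V=A["color"].copy()
cv2.polylines(V,[np.int32(np.round(hull(A,p)))],True,(0,0,255),1)
g=grip(p);cv2.circle(V,tuple(int(round(v)) for v in proj(A,[*g,.022])),1,(0,0,255),-1)
W=B["color"].copy();cv2.polylines(W,[np.int32(np.round(hull(B,p)))],True,(0,0,255),1)
V=np.hstack([cv2.resize(V[130:260,250:400],(450,390)),cv2.resize(W[170:270,230:345],(345,300))[:,:,:] if 0 else cv2.resize(W[160:290,240:355],(345,390))])
cv2.imwrite("pics/fit.png",V)
# IK along planned path with tilt
from scipy.spatial.transform import Rotation as Ro
for tilt in (0,20,25,30):
  for flip in (0,1):
    ok=[]
    for d,z in ((0,.1),(0,.003),(.083,.065),(.166,.003),(.166,.1)):
        X=np.array([g[0]+d*np.sin(p[2]),g[1]-d*np.cos(p[2]),z])
        t=np.radians(tilt); ex=np.array([np.sin(p[2]),-np.cos(p[2]),0])*(1-2*flip)
        ez=np.array([np.cos(p[2])*np.sin(t),np.sin(p[2])*np.sin(t),-np.cos(t)])
        q=Ro.from_matrix(np.c_[ex,np.cross(ez,ex),ez]).as_quat()[[3,0,1,2]]
        j=robot.inverse_kinematics(list(X),list(q)); ok.append(None if j is None else np.round(j,2).tolist())
    print(tilt,flip,[o is not None for o in ok],ok[1],ok[3])
E
```

```text
[ 0.601  -0.0963  0.1493] 0.020820168232822622 grip [ 0.4828 -0.0837]
[ 0.6004 -0.0949  0.1757] 0.04039301485222091 grip [ 0.4819 -0.0854]
[ 0.6006 -0.0962  0.1479] 0.06590626283742729 grip [ 0.4825 -0.0835]
lm A [(0.51, array([0.4656, 0.0261, 0.013 ])), (0.46, array([ 0.6271, -0.5193,  0.013 ])), (0.41, array([ 0.4737, -0.0849,  0.013 ]))]
lm B [(0.67, array([ 0.6416, -0.5177,  0.013 ])), (0.5, array([0.4647, 0.029 , 0.013 ])), (0.41, array([ 0.4716, -0.0833,  0.013 ]))]
[[ 0.5735 -0.2978  0.113 ]
 [ 0.5225  0.41    0.113 ]
 [ 0.7691 -0.2852  0.113 ]
 [ 0.7143  0.428   0.113 ]]
shelf yaw 4.120576484742329
0 0 [True, True, True, True, True] [-0.31, 0.59, 0.51, 2.15, -0.56, 0.54, -0.8] [0.02, 0.66, 0.5, 1.96, -0.51, 0.64, -0.58]
0 1 [True, True, True, True, True] [-0.13, 0.55, 0.25, 2.13, -0.28, 0.49, 2.06] [0.04, 0.66, 0.46, 1.96, -0.48, 0.63, 2.53]
20 0 [True, True, True, True, True] [0.11, 0.49, 0.04, 2.4, 4.08, 0.14, 0.91] [0.35, 0.57, 0.19, 2.19, -1.26, 0.33, 0.28]
20 1 [True, True, True, True, True] [0.51, 0.53, -0.48, 2.37, 1.92, 0.15, -0.05] [0.9, 0.62, -0.54, 2.15, 0.59, 0.18, 1.65]
25 0 [True, True, True, True, True] [0.56, 0.55, -0.51, 2.44, 2.6, 0.25, 2.44] [1.08, 0.69, -0.72, 2.19, 1.3, 0.16, -2.14]
25 1 [True, True, True, True, True] [0.82, 0.66, -0.86, 2.42, 2.08, 0.39, -0.13] [1.08, 0.69, -0.72, 2.19, 1.3, 0.16, 1.0]
30 0 [True, True, True, True, True] [0.73, 0.63, -0.69, 2.49, 2.64, 0.42, 2.47] [1.32, 0.86, -1.03, 2.23, 1.75, 0.35, -2.47]
30 1 [True, True, True, True, True] [0.97, 0.79, -1.05, 2.48, 2.21, 0.58, -0.18] [1.19, 0.75, -0.83, 2.24, 1.95, 0.18, 0.43]
```

View pics/fit.png

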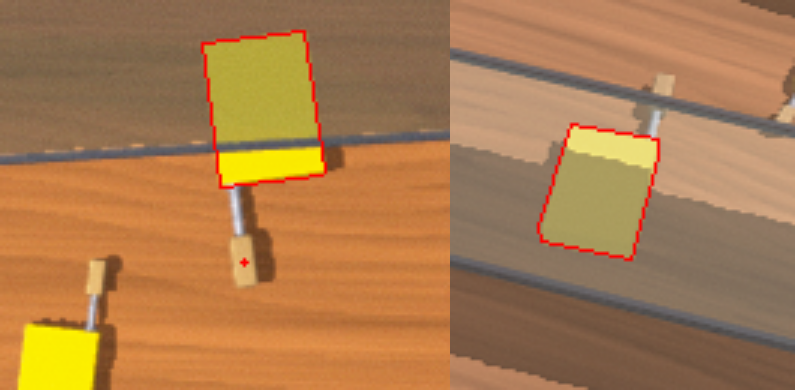

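The fit matches both pictures: tray (0.601, -0.096), yaw 8.5°, grip (0.4825, -0.0835) 75 mm in front of the rim, as it should be. Approach next, with a 10° backward tilt for shelf clearance.

```bash
cat > path.py <<'E'
from h import *
from scipy.spatial.transform import Rotation as Ro
yaw=.148; G=np.array([.4825,-.0835]); t=np.radians(10)
fx=np.array([np.cos(yaw),np.sin(yaw),0]); dn=np.array([np.sin(yaw),-np.cos(yaw),0])  # tray x, tray -y
ez=fx*np.sin(t)-np.array([0,0,np.cos(t)])
q=Ro.from_matrix(np.c_[dn,np.cross(ez,dn),ez]).as_quat()[[3,0,1,2]].tolist()
Z0=.005
base=np.array([*G,0])-fx*.004+np.array([0,0,Z0])   # TCP with grip 13 mm up
def tcp(d,h): return (base+dn*d+[0,0,h]).tolist()   # d along -y, h rise of the grip
def arc():
    r=np.hypot(70,13);a0=np.arctan2(13,70);o=[]
    for a in np.radians(np.arange(15,91,15)): o.append((70-r*np.cos(a0+a),r*np.sin(a0+a)-13))
    for a in np.radians(np.arange(15,91,15)): o.append((96-r*np.cos(np.pi/2-a0+a),r*np.sin(np.pi/2-a0+a)-13)) 
    return np.array(o)/1e3
E
python3 - <<'E'
from path import *
np.set_printoptions(precision=3,suppress=True)
print(arc()*1e3)
robot.reach([.33,.3,.3],q)
robot.reach(tcp(0,.12),q); j=[robot.inverse_kinematics(tcp(*a),q) for a in arc()]
print(robot.read_time_s(),robot.read_qpos(),j[5],j[-1])
robot.set_gripper(.05)
robot.move_straight(tcp(0,.035),feed=.1)
s=robot.snapshot("scene");u=robot.snapshot("top")
a=cv2.resize(s["color"][130:260,230:380],(450,390));b=cv2.resize(u["color"][150:280,260:380],(345,390))
cv2.imwrite("pics/app.png",np.hstack([a,b]));print(robot.read_time_s(),robot.read_ft_force())
E
```

```text
[[  5.75   17.674]
 [ 15.878  33.258]
 [ 29.695  45.69 ]
 [ 46.258  54.122]
 [ 64.44   57.979]
 [ 83.     57.   ]
 [101.56   57.979]
 [119.742  54.122]
 [136.305  45.69 ]
 [150.122  33.258]
 [160.25   17.674]
 [166.      0.   ]]
4.8833 [-0.081  0.252  0.21   2.181 -0.188  0.552 -1.151] [ 0.148  0.412  0.163  2.156 -0.331  0.441 -0.841] [ 0.321  0.567  0.141  2.077 -0.463  0.393 -0.569]
6.825 [ 0.006  0.011 -0.428]
```

View pics/app.png

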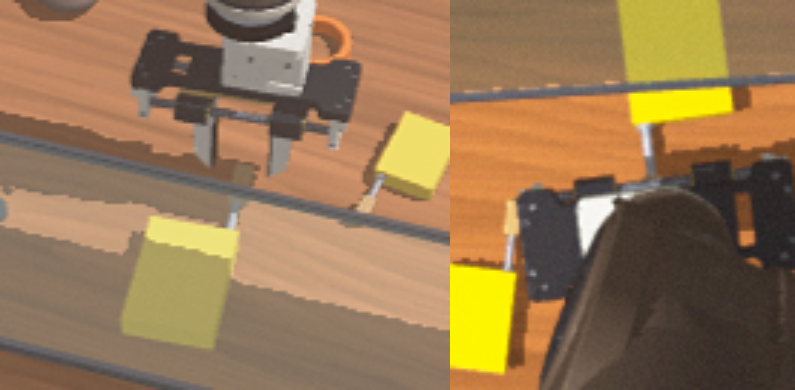

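The fingers straddle the grip (crop 240,175), with the gripper body clear of the rim. Now I descend, grip and do the first half of the turn.

Run:
```python
from path import *
np.set_printoptions(precision=3,suppress=True)
if robot.move_straight(tcp(0,0),feed=.06,f_stop=6): print("touched",robot.read_tcp_pos())
robot.set_gripper(0.0); print("w",robot.read_gripper_width(),robot.read_ft_force())
for a in arc()[:6]:
    robot.move_straight(tcp(*a),feed=.05); f=robot.read_ft_force();print(f)
    if np.linalg.norm(f)>15: break
s=robot.snapshot("scene");u=robot.snapshot("top")
a=cv2.resize(s["color"][130:260,210:360],(450,390));b=cv2.resize(u["color"][120:250,280:400],(345,390))
cv2.imwrite("pics/mid.png",np.hstack([a,b]));print(robot.read_time_s(),robot.read_gripper_width())
```

```text
w 0.017912182123979582 [-0.978 -0.331  1.072]
[ 0.231 -0.955 -1.399]
[ 0.297  0.427 -1.448]
[ 0.374 -0.356 -1.147]
[-0.265  0.871 -1.262]
[-0.364 -0.001 -0.129]
[-0.757 -0.501  3.565]
11.425 0.017649084180489025
```

View pics/mid.png

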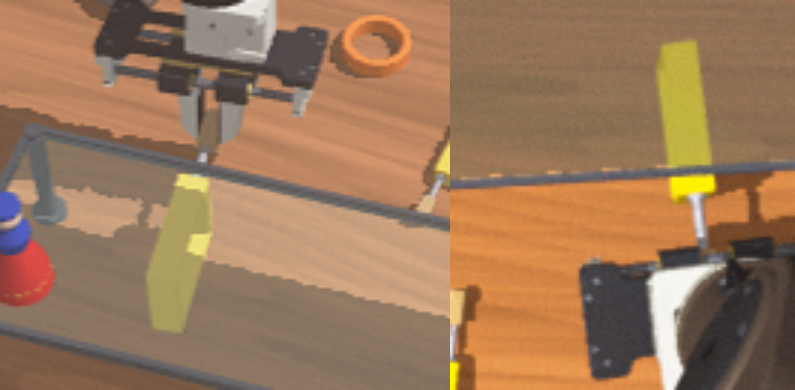

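The tray stands on its side wall beneath the glass, at (180,255) in the left crop, still held by the grip. Now the second half.

Run:
```python
from path import *
np.set_printoptions(precision=3,suppress=True)
for a in arc()[6:]:
    st=robot.move_straight(tcp(*a),feed=.05,f_stop=12); print(robot.read_ft_force(),st)
    if st: break
s=robot.snapshot("scene");u=robot.snapshot("top")
a=cv2.resize(s["color"][130:260,190:340],(450,390));b=cv2.resize(u["color"][110:240,310:430],(345,390))
cv2.imwrite("pics/end.png",np.hstack([a,b]));print(robot.read_time_s(),robot.read_gripper_width(),robot.read_tcp_pos())
```

```text
[-0.328  0.175  0.895] False
[-1.057 -0.888  1.857] False
[-0.825  0.012  0.2  ] False
[ 0.216 -0.354 -0.44 ] False
[-0.543  0.135 -1.075] False
[-0.543  0.451  1.323] False
14.675 0.017722214456996267 [ 0.503 -0.248  0.005]
```

View pics/end.png

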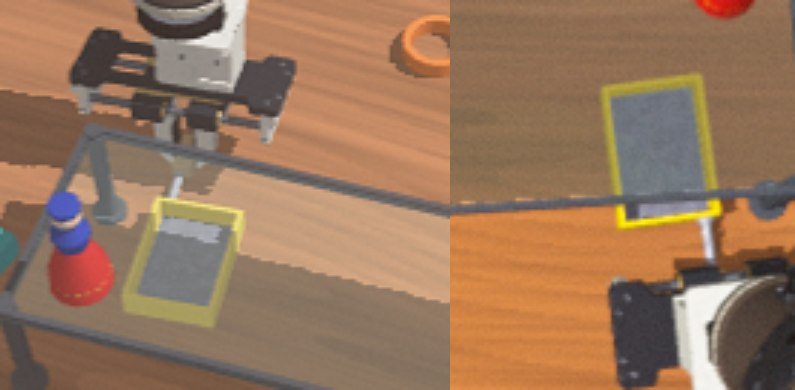

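The tray is open side up with its cloth showing, at (185,260) in the left crop, beneath the glass. I release, retract along the tool axis and check.

Run:
```python
from fit import *
from path import *
np.set_printoptions(precision=4,suppress=True)
robot.set_gripper(.05)
robot.move_straight((np.array(tcp(.166,0))-ez*.15).tolist(),feed=.1)
p=robot.read_tcp_pos(); robot.reach([.38,-.12,.3],q); robot.wait(.5)
A=robot.snapshot("top");B=robot.snapshot("scene")
P0=grip([.6006,-.0962,.148],(0,-.106));c=proj(A,[*P0,.013]);ma=mask_of(A,c,45);mb=mask_of(B,proj(B,[*P0,.013]),45)
P,f=fit([A,B],[ma,mb],[*P0,.148]);print("expected",P0,"fit",P,f)
sc=np.array([.652,.067]);sy=np.radians(4.1);d=P[:2]-sc;print("in shelf",d@[np.cos(sy),np.sin(sy)],d@[-np.sin(sy),np.cos(sy)])
for n,s in(("A",A),("B",B)): print(n,"blue",[(round(r["conf"],2),onz(s,r["centre"],.013)) for r in robot.landmark_of(s,"blue_tray")])
print(robot.read_time_s(),robot.read_ft_force())
cv2.imwrite("pics/fin.png",np.vstack([A["color"][70:290,90:550],B["color"][110:360,110:570]]))
```

```text
expected [ 0.6162 -0.201 ] fit [ 0.6163 -0.2011  0.1483] 0.08392640671913731
in shelf -0.05481789676288105 -0.26482264537372313
A blue []
B blue [(0.75, array([ 0.4988, -0.2459,  0.013 ]))]
18.6333 [ 0.0058 -0.7662  0.177 ]
```

View pics/fin.png

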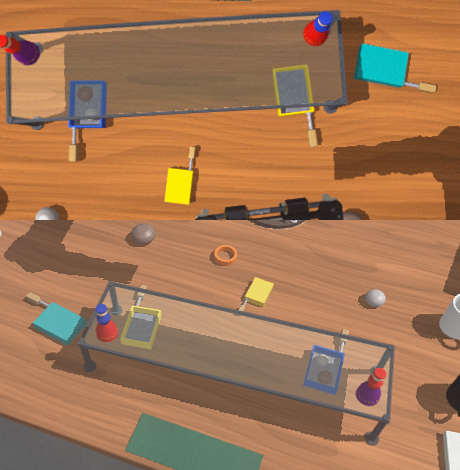

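The picture shows the tray open side up beneath the glass (293,88 top; 141,327 scene), the blue tray and figures unmoved, and the gripper clear.

```bash
python3 -c "
from plant import robot
robot.hand_in();print(robot.read_time_s())"
```

```text
the job is handed in; nothing more can be done
the job is handed in; nothing more can be done
```

The yellow tray now lies open side up beneath the glass. I gripped its wooden bar in front of the shelf, swung the tray over its -y edge in two arcs, released it, backed off and handed the job in. The clock stood at 18.6 s at the last check.

- **Final position:** the fit puts the tray at (0.616, -0.201), within 1 mm of where I expected it. That is about x = -0.055, y = -0.265 m in the shelf's frame, well inside the limits.
- **Forces:** tool forces read between moves stayed below 4 N, and the 12 N stop set on the second half never tripped.
- **Blue tray:** it looks unmoved in the last pictures, but I did not measure it. The network found nothing for it in the top view. In the scene view it gave a false hit on the yellow tray's grip.
- **Flatness and rest:** I judged these by eye from the last pictures and the fit. The fit overlapped the picture slightly less well than at the start (error 0.084 against 0.066).

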